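Hold the minibar trolley's snack flap open with the staff release pin

ROBOT

A 6-joint arm with a two-finger parallel gripper is mounted at the origin on the work surface. World frame = base frame: x ahead of the robot, y to its left, z up, the work surface at z = 0. Lengths are in m, angles in degrees, forces in N, time in s.
With the tool pointing down it reaches from about 0.35 to 0.975 m from the base axis. Payload 17.4 kg.
Tool frame: the origin (TCP) lies on the centre line of the jaws, within the pads' length; the fingertips stand 17 mm ahead of it and the grasp point (between the pads) lies 2 mm behind it; z points along the fingers, y is the line along which they close (so a half turn about z gives the same grasp; the last joint's range is limited). The gripper opens to 85 mm and grips with 20 to 120 N. Pads are 22 mm wide; open, the fingers measure 114 mm over their backs; the gripper's body (76 mm by 85 mm) begins 54 mm behind the grasp point. The pads swing forward as they close: fully open they stand 13 mm farther back than shut.
Start: joints at [72.834, 6.646, 82.598, -0, 90.757, -2.166], TCP at [0.175, 0.652, 0.248] pointing down, gripper open.
Joint ranges: [-162.19, 162.19], [-47.58, 125.68], [4.15, 143.07], [-65.23, 245.23], [0.69, 171.88], [-170.13, 170.13]. Speed limits (degrees/s): [108.29, 108.29, 127.2, 180, 180, 180].

INTERFACE

Orientations are given as a 3x3 rotation matrix whose columns are the frame's x, y, z axes.
In Python, from workcell import * gives the robot as it stands.
- The arm moves only by the tool move_arm, never from a script. Its argument "rows" is a list of rows, each a list of 7 numbers: the shift along the world's x, y, z each as a share of 7.5 cm, from -1 to 1, then the turn, a rotation vector about the world's x, y, z each as a share of 180 degrees, from -1 to 1, then the opening in per cent of the stroke, from 0 (shut) to 100 (fully open). A call has 1 to 12 rows; each row shifts and turns the commanded pose from where the row before left it; what a row does not reach is not made up. A row lasts 1/8 s, in which the tool goes at most 62.5 mm and 10.7 degrees, less where a joint would pass 70% of its speed; a pose out of reach is approached as far as the arm can. A call with a number of a shift or a turn outside -1 to 1 is refused whole. A call with a gripper value outside its range is refused whole. The fingers move at their own pace and stop on an object; "newtons" is the grip in N (left out, the last holds). Time passes only in rows, so rows that do not move let the fingers close. It gives the time, the measured TCP pose, the force, the opening and the grip force at its end, in the units of the state.
- state(): the state, without advancing time (a new reading comes with each control period).
- capture(name): name is "scene" or "top"; returns a dict with "img" (480x640x3 uint8, red, green, blue), "depth" (480x640 float32, m along the optical axis (not along the pixel's ray), 0 where there is no reading), "K" (3x3 intrinsics, pixels), "T" (4x4, takes a point from camera to world coordinates). Camera axes: x right, y down, z forward; pixel columns grow to the right and rows downward; lengths in m; the calibration is good to about 2 mm. A picture is of the moment at which its call begins.
- finish_job(): hands the job in; it is judged then, once.
The state is a dict: "time": time; "joints": joint angles; "dq": joint speeds; "tau": joint torques, N m; "position": TCP position; "ee_rot": TCP orientation; "ft_force": force on the tool from outside, world axes, zero at the start; "moment": the same for the moment, N m; "gripper_width": finger opening in m; "gripper_force": force on a finger pad.
Only numpy, scipy, OpenCV 4.12 (cv2) and the standard library are available. Lean on these libraries where they do the work, as an engineer would, in place of code of your own. Each camera call takes 0.05 s, during which the arm holds its last target. There are 200 camera calls.

TASK

A mint case has been left on the closed flap of the trolley's snack console: lay it flat on the floor of the amenity tray, next to the other mint case, and let go of it. Then take the steel release pin out of the bar-tool caddy, reach its tip down through the round hole in the console's lock plate and push the recessed button right down, so that the flap swings up for restocking; finish like that, still gripping the pin and holding the button down so that the flap stays open. Leave everything else on the trolley standing where it is.

Things in the scene. Friction and masses are not known exactly. Their poses are not given: they have to be found in the camera images.
- mint_case_mid (a point): The blue tin mint case that lies on the flap: a flat box 80 x 50 x 18 mm, 50 to 100 g. The point is its centre (9 mm above its underside); its x axis runs along the 80 mm length, y along the 50 mm width, z up.
- tray: Amenity tray, fixed: open wooden tray 210 x 160 x 25 mm, walls and floor 4 mm thick. Origin: centre of its underside; x along its 210 mm length, y along its 160 mm width. The spare mint case lies in the +x half, its length along the tray's y; the -x half is empty.
- pin_grip (a point): Loose staff release pin, 50 to 100 g, upright in the caddy, tip down. Steel shaft 8 mm thick, 75 mm long, rounded tip; above it a collar (26 mm across, 4 mm thick) resting on the caddy's top, then a grey grip 18 mm across, 55 mm long. Point: middle of the grip, 106.5 mm above the tip along the pin (its z axis, tip to grip). It must be lifted 75 mm to leave its socket.
- pin_tip (a point): The tip of the release pin (106.5 mm below the middle of its grip); same axes.
- caddy: Bar-tool caddy, fixed: wooden block 70 x 150 x 85 mm with two sockets in its top, 90 mm apart along its y axis; origin: centre of its underside. The pin stands in the small socket (11 mm, at y = -45 mm), the muddler in the large one (27 mm, at y = +45 mm).
- console: Snack console, fixed: wooden box 220 (x) x 300 (y) x 100 mm high. Origin: centre of its underside; front is -x. The top's -y part is the flap, its +y part a black deck 110 mm wide; the square aluminium lock plate is at the deck's far (+x) end.
- aperture (a point): Centre of the round hole in the aluminium lock plate (56 x 56 mm), level with the plate's top, 100 mm above the trolley's top. The hole is vertical, 16 mm wide, 25 mm deep, with a 3 mm chamfer at its mouth; the button's flat 22 mm top lies below, 28 mm under the plate's top when up. Axes as the console's; the flap's side edge is 61 mm away towards -y.
- flap_middle (a point): Middle of the closed flap's top face (does not move with the flap): the flap is a thin aluminium sheet 165 mm (x) x 183 mm (y), 100 mm above the trolley's top, hinged along its far (+x) edge.
- release_button (a joint): The recessed spring button, m of travel downwards: 0 up, 0.012 right down at its stop. It works the flap through a crank and takes about 4 N to start and 5 N at the stop; it comes back up, and the flap shuts, when it is let go.
- flap (a joint): Angle of the snack flap, rad: 0 shut, 0.66 with the button right down (55 rad per m of button travel); its front edge swings up about its far edge, 0.10 m high when open.
- mint_spare_mid (a point): The other, identical mint case (80 x 50 x 18 mm), lying in the +x half of the tray; stays there. The point is its centre.
- muddler: Bystander: wooden muddler, 28 mm thick at most, 155 mm long, upright in the caddy's large socket, its top 160 mm above the trolley's top. Origin: centre of its lower end.
- tumbler: Bystander: frosted glass tumbler, 76 mm across, 95 mm high. Origin: centre of its underside.
- miniature: Bystander: miniature bottle, 40 mm across, 115 mm high. Origin: centre of its underside.
- nut_can: Bystander: nut can, 66 mm across, 62 mm high. Origin: centre of its underside.
- shaker_cap: Bystander: copper cocktail shaker cap, 56 mm across, 52 mm high, standing on the near (-x) end of the console's deck. Origin: centre of its underside.
- ice_tongs: Bystander: silver ice tongs lying flat behind the console, 165 mm long, 50 mm wide, 12 mm high. Origin: middle of its underside, x along its length.
Not all that is in view belongs to the job. There is more than one size of the part that bears pin_grip; the job needs the middle-sized.

How it is judged:
By the outcome, as a careful person would: the job done as asked, in the order asked, and still so for the second after the job is handed in, while the arm keeps its last pose, push and grip.
It also fails if it takes over 53 s, if anything falls off the work surface, if the arm or the gripper's body presses on something with over 40 N, if the wrist force passes 120 N, or if a joint passes its speed limit or range.

## Working session

There is one attempt and no reset: what is moved stays moved. The work goes in short steps, Python scripts to look and compute and a tool call to move; the robot and the scene stay as the last step left them, time stands still between calls to the robot, and variables do not carry over. Pictures are saved under pics/ and viewed, at most 10 in all, crops included, and the job is handed in when it is done.

Besides the shell and the picture viewer there is one more tool, called after "Emit:" as name(argument=value, ...) on one line, values as JSON. move_arm: Moves the arm, as the interface text tells. Shift numbers are shares of 7.5 cm and turn numbers shares of 180 degrees, none past 1 either way. Its arguments: {"type":"object","properties":{"rows":{"type":"array","items":{"type":"array","items":{"type":"number"}}},"newtons":{"type":"number"}},"required":["rows"]}

```bash
mkdir -p pics
cat > h.py <<'E'
from workcell import *
import numpy as np, cv2
def cap(n,save=None):
    c=capture(n)
    if save: cv2.imwrite('pics/'+save,c['img'][:,:,::-1]); np.savez('pics/'+save+'.npz',**c)
    return c
def cloud(c):
    d=c['depth']; v,u=np.mgrid[:480,:640]; K=c['K']
    P=np.stack([(u-K[0,2])/K[0,0]*d,(v-K[1,2])/K[1,1]*d,d],-1)
    W=P@c['T'][:3,:3].T+c['T'][:3,3]; W[d==0]=np.nan
    return W
E
python3 - <<'E'
from h import *
for n in ('scene','top'):
    c=cap(n,n+'0.png'); print(n,c['T'].round(3).tolist(),c['K'].round(1).tolist())
print(state())
E
```

```text
scene [[0.111, 0.68, -0.725, 1.317], [0.994, -0.09, 0.068, -0.076], [-0.019, -0.728, -0.686, 0.834], [0.0, 0.0, 0.0, 1.0]] [[489.1, 0.0, 323.8], [0.0, 489.1, 246.6], [0.0, 0.0, 1.0]]
top [[0.016, -0.985, 0.171, 0.395], [-1.0, -0.017, -0.007, 0.014], [0.01, -0.171, -0.985, 0.951], [0.0, 0.0, 0.0, 1.0]] [[440.0, 0.0, 317.1], [0.0, 440.0, 227.1], [0.0, 0.0, 1.0]]
{'time': 0.1, 'joints': array([ 7.28326528e+01,  6.67067443e+00,  8.26309640e+01,  2.16740171e-03,
        9.07562661e+01, -2.16543011e+00]), 'dq': array([-0.01016979, -0.08240277, -0.09642993, -0.05569373, -0.06695397,
        0.04799962]), 'tau': array([ 1.31823042e-03, -7.33676004e+01, -6.33788252e+01, -1.13866449e-04,
        5.42493493e-03, -6.84247061e-05]), 'position': array([0.17467582, 0.65185463, 0.24765459]), 'ee_rot': array([[-9.65917277e-01,  2.58850732e-01, -3.34439203e-04],
       [ 2.58850937e-01,  9.65916809e-01, -9.54432903e-04],
       [ 7.59847919e-05, -1.00847313e-03, -9.99999489e-01]]), 'ft_force': array([ 0.05389026, -0.91431932, -0.37495239]), 'moment': array([ 0.00165258, -0.0067425 ,  0.01274629]), 'gripper_force': 0.0, 'gripper_width': 0.08526313021268624}
```

View pics/top0.png

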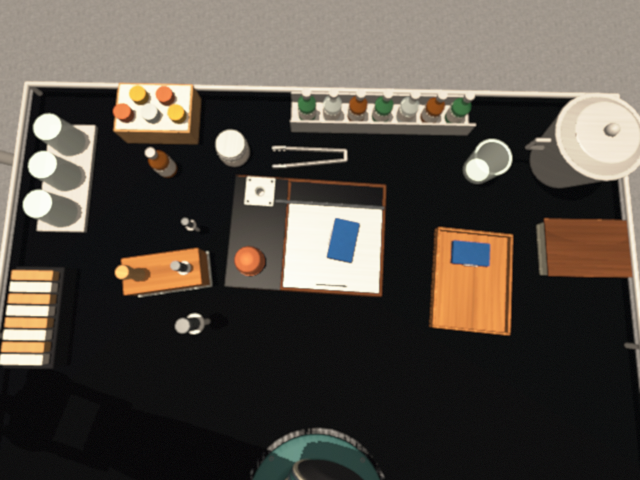

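View pics/scene0.png

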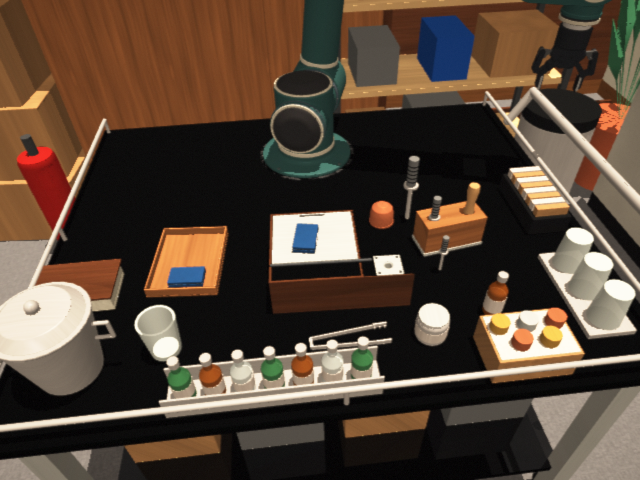

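The top view shows the blue case on the flap at (343,240), the spare at (470,253), the tray around (472,282), the lock plate and hole at (260,190), and the caddy pin at (181,266). The loose large and small pins are at (193,323) and (190,224). I'll measure these next.

```bash
cat > m.py <<'E'
from h import *
def load(n):
    z=np.load('pics/'+n+'.png.npz'); return {k:z[k] for k in z}
def rect(P):
    r=cv2.minAreaRect(P[:,:2].astype(np.float32)*1000); b=cv2.boxPoints(r)
    e=b[1]-b[0]; f=b[2]-b[1]; l=e if np.linalg.norm(e)>np.linalg.norm(f) else f
    return np.round(r[0],1), np.round(r[1],1), round(float(np.degrees(np.arctan2(l[1],l[0]))),1), round(float(np.median(P[:,2])*1000),1)
if __name__=='__main__':
  for n in ('top0','scene0'):
    c=load(n); W=cloud(c); hsv=cv2.cvtColor(c['img'],cv2.COLOR_RGB2HSV); Z=W[...,2]
    print(n)
    def comps(m,lab,amin=60):
        k,L,S,_=cv2.connectedComponentsWithStats(m.astype(np.uint8))
        for i in range(1,k):
            if S[i,4]>=amin:
                P=W[L==i]; P=P[~np.isnan(P).any(1)]
                if len(P)>amin//2: print(lab,S[i].tolist(),*rect(P))
    inside=(W[...,0]>.35)&(W[...,0]<1.0)&(abs(W[...,1])<.55)
    blue=(hsv[...,0]>95)&(hsv[...,0]<130)&(hsv[...,1]>120)&(hsv[...,2]>60)&inside
    comps(blue&(Z>.11),'case'); comps(blue&(Z<.06),'spare')
    comps(inside&(abs(Z-.1)<.006),'z100',300)
    comps(inside&(abs(Z-.085)<.005),'caddytop',150)
    comps(inside&(Z>.13)&(W[...,1]>0),'tall',15)
    comps(inside&(abs(Z-.025)<.004),'trayrim',150)
    comps(inside&(abs(Z-.0895)<.002)&(W[...,1]>.2),'collar',10)
  c=load('top0'); i=c['img']
  a=cv2.resize(i[160:340,110:310],None,fx=4,fy=4,interpolation=cv2.INTER_CUBIC)[:600]
  cv2.imwrite('pics/crop1.png',a[:,:,::-1][:600,:800])
E
python3 m.py
```

```text
top0
case [328, 219, 31, 43, 931] [515.7 -41.6] [45.6 76.1] -11.5 118.2
spare [452, 241, 37, 25, 769] [ 506.  -319.6] [76.4 46.3] 86.2 22.3
z100 [225, 176, 161, 121, 15040] [528.4  27.2] [301.5 221. ] 87.3 100.4
caddytop [122, 249, 80, 46, 2351] [452.2 311.4] [ 70.5 151.3] -81.0 85.3
tall [235, 246, 28, 28, 600] [473.7 134.7] [49.4 50.7] -0.3 146.0
tall [171, 261, 12, 10, 99] [459.3 266.2] [16.9 17. ] -66.9 143.6
tall [116, 265, 20, 15, 237] [445.2 354.3] [25.1 25.2] -22.7 159.3
tall [176, 318, 22, 11, 208] [358.4 233.5] [24.1 16.6] 89.7 183.8
trayrim [433, 228, 80, 101, 618] [ 448.7 -321.8] [161.5 210. ] -5.0 24.9
trayrim [453, 240, 38, 27, 658] [ 506.  -321.3] [80.2 49.2] 85.1 22.8
collar [168, 95, 6, 8, 11] [810.8 317.2] [ 3.3 19.2] -28.2 89.1
collar [137, 99, 9, 4, 13] [804.2 378.6] [ 3.9 17.6] -67.0 89.3
collar [146, 115, 13, 7, 19] [765.7 351.7] [ 7.  26.2] -62.0 89.8
collar [174, 119, 8, 3, 10] [763.6 300.2] [ 2.5 15. ] -76.0 89.6
collar [62, 128, 3, 9, 11] [733.5 532.4] [ 3.2 16.9] -6.4 89.7
collar [53, 136, 9, 6, 14] [717.4 542.4] [ 3.7 17. ] -54.7 90.1
collar [156, 158, 4, 
[... 1154 characters left out ...]
213, 11, 8, 35] [462.2 267.3] [23.6 25.6] -16.2 88.7
collar [564, 236, 15, 13, 33] [589.1 536.5] [41.3 11.4] 19.2 89.4
collar [581, 260, 15, 15, 29] [667.  535.1] [41.4 10.4] 11.7 89.8
collar [495, 283, 10, 5, 20] [691.9 338. ] [17.5 10.9] 61.7 89.2
collar [601, 288, 19, 17, 41] [747.1 537.6] [46.  12.5] 15.3 89.2
collar [546, 316, 18, 9, 26] [792.8 405.8] [31.4 10.8] 54.0 89.9
collar [525, 324, 10, 4, 17] [796.8 356.6] [16.9  4. ] 86.7 88.6
collar [497, 328, 6, 3, 10] [797.  297.9] [8.8 2.4] 75.1 89.6
collar [542, 336, 6, 6, 12] [828.4 371.3] [11.1  3.6] 7.9 88.8
collar [513, 338, 12, 9, 21] [830.  320.2] [23.   5.6] 36.6 89.2
collar [553, 340, 8, 4, 11] [837.4 390.8] [ 3.2 15.9] -76.9 88.8
```

View pics/crop1.png

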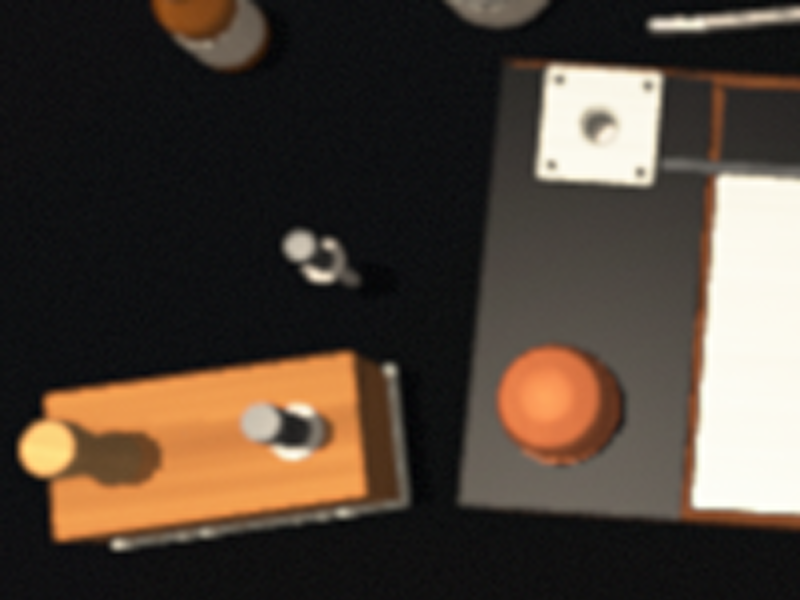

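```bash
cat > ap.py <<'E'
from m import *
for n in ('top0','scene0'):
    c=load(n); W=cloud(c); g=c['img'].min(2); K=c['K']; T=c['T']
    m=((g>150)&(abs(W[...,2]-.1)<.008)&(W[...,1]>.05)&(W[...,1]<.2)&(W[...,0]>.5)).astype(np.uint8)
    k,L,S,_=cv2.connectedComponentsWithStats(m); i=1+np.argmax(S[1:,4]); m=(L==i).astype(np.uint8)
    def ray(u,v,z=.1):
        r=T[:3,:3]@np.array([(u-K[0,2])/K[0,0],(v-K[1,2])/K[1,1],1]); t=T[:3,3]; return t+r*(z-t[2])/r[2]
    cs,h=cv2.findContours(m,cv2.RETR_CCOMP,cv2.CHAIN_APPROX_NONE)
    for q,hh in zip(cs,h[0]):
        if len(q)<8: continue
        P=np.array([ray(*p[0]) for p in q]); print(n,'hole' if hh[3]>=0 else 'plate',len(q),*rect(P))
    for p in (.1,): print(S[i])
E
python3 ap.py
```

```text
top0 plate 107 [613.9 124.1] [57.4 57.1] 87.2 100.0
top0 hole 26 [612.5 123.8] [18.6 17.9] 2.1 100.0
top0 hole 8 [636.7 144.6] [5.9 5.7] 45.8 100.0
[244 177  31  29 737]
scene0 plate 85 [614.2 124.3] [56.1 55.9] 87.4 100.0
scene0 hole 8 [634.7 102.3] [6.2 8.7] -11.0 100.0
scene0 hole 19 [617.6 123.3] [14.8 18.7] -46.0 100.0
scene0 hole 8 [593.1 147.2] [6.4 9.3] -12.4 100.0
[373 255  31  20 470]
```

Emit:
move_arm(rows=[[0.35, -0.7, 0, 0, 0, 0, 100], [0.35, -0.7, 0, 0, 0, 0, 100], [0.35, -0.7, 0, 0, 0, 0, 100], [0.35, -0.7, 0, 0, 0, 0, 100], [0.35, -0.7, 0, 0, 0, 0, 100], [0.35, -0.7, 0, 0, 0, 0, 100], [0.35, -0.7, 0, 0, 0, 0, 100], [0.35, -0.7, 0, 0, 0, 0, 100], [0.35, -0.7, 0, 0, 0, 0, 100], [0.35, -0.7, 0, 0, 0, 0, 100], [0.35, -0.7, 0, 0, 0, 0.018, 100], [0.35, -0.7, 0, 0, 0, 0, 100]])

```text
time: 1.6
position: [0.4901, 0.02, 0.2483]
ee_rot: [[-0.979, 0.203, 0.0], [0.203, 0.979, 0.0], [-0.0, 0.0, -1.0]]
ft_force: [1.7, 1.2, 0.0]
gripper_width: 0.0855
gripper_force: 0.0
```

The plate centre comes out at (614,124) from both cameras. Next I move over the case and descend.

Emit:
move_arm(rows=[[0.19, -0.4, -0.3, 0, 0, 0, 100], [0.18, -0.41, -0.3, 0, 0, 0, 100], [0, 0, -0.4, 0, 0, 0, 100], [0, 0, -0.4, 0, 0, 0, 100], [0, 0, -0.2, 0, 0, 0, 100], [0, 0, -0.1, 0, 0, 0, 100], [0, 0, 0, 0, 0, 0, 100]])

```text
time: 2.48
position: [0.5176, -0.0387, 0.1211]
ee_rot: [[-0.979, 0.204, 0.0], [0.204, 0.979, -0.0], [-0.0, -0.0, -1.0]]
ft_force: [0.2, 0.5, 0.7]
gripper_width: 0.0853
gripper_force: 0.0
```

```bash
cat > pin.py <<'E'
from m import *
def rayz(c,u,v,z):
    K=c['K'];T=c['T']; r=T[:3,:3]@np.array([(u-K[0,2])/K[0,0],(v-K[1,2])/K[1,1],1]); t=T[:3,3]; return t+r*(z-t[2])/r[2]
for n in ('top0','scene0'):
    c=load(n); W=cloud(c)
    m=(abs(W[...,0]-.46)<.03)&(abs(W[...,1]-.266)<.025)
    for lo,hi,z in ((.139,.16,.144),(.087,.095,.089)):
        v,u=np.where(m&(W[...,2]>lo)&(W[...,2]<hi)); P=np.array([rayz(c,a,b,z) for a,b in zip(u,v)])
        print(n,z,len(u),P.mean(0).round(4),*rect(P))
print(state()['position'],state()['ft_force'])
c=cap('scene','a1.png'); cv2.imwrite('pics/a1c.png',cv2.resize(c['img'][150:330,130:450],None,fx=2.5,fy=2.5)[:,:,::-1])
E
python3 pin.py
```

```text
top0 0.144 78 [0.4593 0.2665 0.144 ] [459.2 266.2] [16.4 16.5] -89.0 144.0
top0 0.089 139 [0.4567 0.2632 0.089 ] [459.2 266.4] [58.5 48.9] 1.0 89.0
scene0 0.144 42 [0.4636 0.2658 0.144 ] [464.8 264.8] [15.7 23.1] -16.2 144.0
scene0 0.089 71 [0.4652 0.2657 0.089 ] [464.4 266.3] [47.7 55.2] -6.4 89.0
[ 0.51758225 -0.03866487  0.12114964] [0.17038224 0.50780823 0.65006228]
```

View pics/a1c.png

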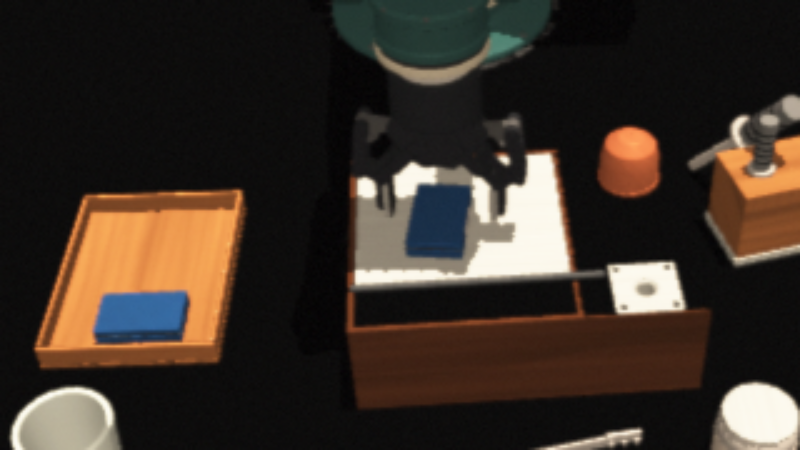

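Fingers straddle the case, but the large pin behind the caddy (crop top right) now looks tilted. I'll check that before going on.

Run:
```python
from m import *
a=load('scene0');b=load('a1')
for n,c in (('0',a),('1',b)):
    W=cloud(c); m=(W[...,0]>.3)&(W[...,0]<.44)&(W[...,1]>.15)&(W[...,1]<.29)&(W[...,2]>.006)
    for lo in range(0,200,20):
        q=W[m&(W[...,2]*1000>=lo)&(W[...,2]*1000<lo+20)]
        if len(q): print(n,lo,len(q),q.mean(0).round(3))
c=cap('scene','a2.png'); i=[x['img'][130:260,370:520] for x in (a,c)]
i=np.hstack([cv2.resize(x,None,fx=2.6,fy=2.6,interpolation=cv2.INTER_CUBIC) for x in i]); cv2.imwrite('pics/a2c.png',i[:,:,::-1])
```

```text
0 0 26 [0.391 0.233 0.013]
0 20 39 [0.381 0.233 0.03 ]
0 40 35 [0.383 0.233 0.05 ]
0 60 42 [0.385 0.233 0.07 ]
0 80 78 [0.416 0.243 0.087]
0 100 109 [0.372 0.226 0.109]
0 120 72 [0.364 0.232 0.13 ]
0 140 71 [0.364 0.232 0.15 ]
0 160 74 [0.364 0.232 0.17 ]
0 180 63 [0.358 0.234 0.184]
1 0 27 [0.392 0.234 0.013]
1 20 38 [0.39  0.238 0.03 ]
1 40 31 [0.403 0.243 0.05 ]
1 60 29 [0.412 0.246 0.068]
1 80 140 [0.424 0.252 0.09 ]
1 100 49 [0.424 0.253 0.108]
1 120 18 [0.432 0.273 0.131]
1 140 3 [0.438 0.28  0.145]
```

View pics/a2c.png

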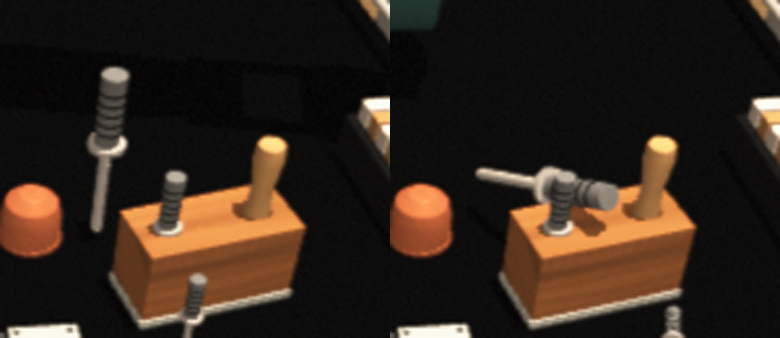

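Both unsupported pins, large and small, have toppled. The small one was nowhere near my path, so they weren't stable to begin with. The large one now leans on the caddy by the middle pin, and I'll deal with it when I fetch the pin. Grasping the case now.

Emit:
move_arm(rows=[[0, -0.03, 0, 0, 0, 0, 40], [0, 0, 0, 0, 0, 0, 40], [0, 0, 0, 0, 0, 0, 40], [0, 0, 0, 0, 0, 0, 40], [0, 0, 0, 0, 0, 0, 40], [0, 0, 0, 0, 0, 0, 40]], newtons=40)

```text
time: 3.32
position: [0.5177, -0.0411, 0.1215]
ee_rot: [[-0.979, 0.204, 0.001], [0.204, 0.979, -0.0], [-0.001, -0.0, -1.0]]
ft_force: [-1.2, -2.0, 5.2]
gripper_width: 0.0485
gripper_force: 41.4
```

Emit:
move_arm(rows=[[0, 0, 0.3, 0, 0, 0, 40], [0, 0, 0.7, 0, 0, 0, 40], [-0.166, -0.41, 0, 0, 0, -0.0514, 40], [-0.166, -0.41, 0, 0, 0, -0.0514, 40], [-0.166, -0.41, 0, 0, 0, -0.0514, 40], [-0.166, -0.41, 0, 0, 0, -0.0514, 40], [-0.166, -0.41, 0, 0, 0, -0.0514, 40], [-0.166, -0.41, 0, 0, 0, -0.0514, 40], [-0.166, -0.41, 0, 0, 0, -0.0514, 40], [-0.166, -0.41, 0, 0, 0, -0.0514, 40], [-0.166, -0.41, 0, 0, 0, -0.0514, 40], [0, 0, 0, 0, 0, 0, 40]])

```text
time: 4.82
position: [0.4046, -0.3191, 0.1956]
ee_rot: [[0.092, 0.996, -0.0], [0.996, -0.092, 0.0], [0.0, -0.0, -1.0]]
ft_force: [0.3, 1.3, -0.8]
gripper_width: 0.0492
gripper_force: 42.2
```

Run:
```python
from m import *
s=state(); print(s['position'],s['gripper_width'],np.degrees(np.arctan2(s['ee_rot'][1,1],s['ee_rot'][0,1])))
c=cap('scene','a3.png'); cap('top','t3.png')
i=np.hstack([cv2.resize(c['img'][a:a+150,b:b+150],(400,400),interpolation=cv2.INTER_CUBIC) for a,b in((130,130),(130,370))]); cv2.imwrite('pics/a3c.png',i[:,:,::-1])
```

```text
[ 0.40461305 -0.3191264   0.19556289] 0.04922766636706172 -5.251759758119413
```

View pics/a3c.png

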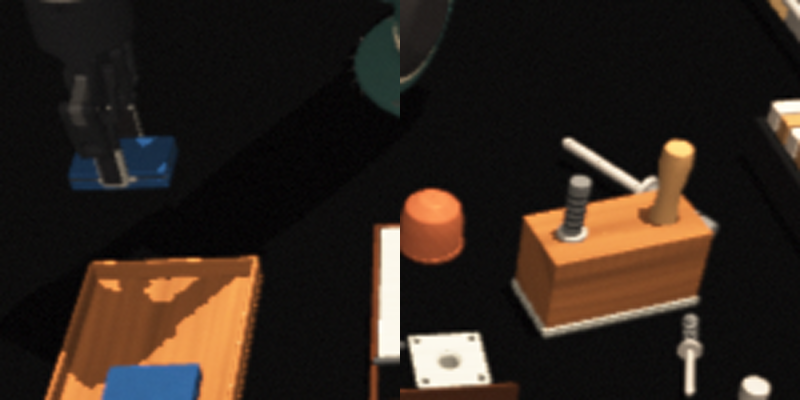

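The case is held level above the tray, and the large pin has rolled down behind the caddy, clear of the middle pin. Lowering.

Emit:
move_arm(rows=[[0.02, 0.01, -0.7, 0, 0, 0, 40], [0, 0, -0.7, 0, 0, 0, 40], [0, 0, -0.5, 0, 0, 0, 40], [0, 0, -0.25, 0, 0, 0, 40], [0, 0, -0.08, 0, 0, 0, 40], [0, 0, -0.02, 0, 0, 0, 40], [0, 0, 0, 0, 0, 0, 40]])

```text
time: 5.8
position: [0.4074, -0.3174, 0.0283]
ee_rot: [[0.087, 0.996, 0.001], [0.996, -0.087, -0.001], [-0.001, 0.001, -1.0]]
ft_force: [-0.3, 0.2, -0.5]
gripper_width: 0.0492
gripper_force: 42.2
```

Emit:
move_arm(rows=[[0, 0, -0.03, 0, 0, 0, 40], [0, 0, 0, 0, 0, 0, 40], [0, 0, 0, 0, 0, 0, 72], [0, 0, 0, 0, 0, 0, 72], [0, 0, 0, 0, 0, 0, 72], [0, 0, 0.3, 0, 0, 0, 72], [0, 0, 0.7, 0, 0, 0, 72], [0, 0, 0.8, 0, 0, 0, 72], [0, 0, 0.8, 0, 0, 0, 72]])

```text
time: 6.92
position: [0.4066, -0.3168, 0.2217]
ee_rot: [[0.088, 0.996, -0.0], [0.996, -0.088, 0.0], [0.0, -0.0, -1.0]]
ft_force: [0.7, -0.9, 0.8]
gripper_width: 0.0615
gripper_force: 0.0
```

Emit:
move_arm(rows=[[0.07, 0.76, 0, 0, 0, 0.008, 60], [0.07, 0.76, 0, 0, 0, 0.008, 60], [0.07, 0.76, 0, 0, 0, 0.008, 60], [0.07, 0.76, 0, 0, 0, 0.008, 60], [0.07, 0.76, 0, 0, 0, 0.008, 60], [0.07, 0.76, 0, 0, 0, 0.008, 60], [0.07, 0.76, 0, 0, 0, 0.008, 60], [0.07, 0.76, 0, 0, 0, 0.008, 60], [0, 0, 0, 0, 0, 0, 60]])

```text
time: 8.05
position: [0.4485, 0.1421, 0.2195]
ee_rot: [[-0.118, 0.993, -0.001], [0.993, 0.118, 0.0], [0.0, -0.001, -1.0]]
ft_force: [-0.5, -1.1, -0.1]
gripper_width: 0.051
gripper_force: 0.0
```

Run:
```python
from m import *
s=state(); print(s['position'],s['gripper_width'],np.degrees(np.arctan2(s['ee_rot'][1,1],s['ee_rot'][0,1])))
c=cap('scene','a4.png'); t=cap('top','t4.png')
i=np.hstack([cv2.resize(x,(400,400),interpolation=cv2.INTER_CUBIC) for x in (t['img'][210:350,410:550],t['img'][210:350,80:220])]); cv2.imwrite('pics/a4c.png',i[:,:,::-1])
for c in (t,c):
    W=cloud(c); h=cv2.cvtColor(c['img'],cv2.COLOR_RGB2HSV)
    b=(h[...,0]>95)&(h[...,0]<130)&(h[...,1]>120)&(h[...,2]>60)&(W[...,2]<.06)&(W[...,1]<-.2)&(W[...,0]>.33)&(W[...,0]<.6)
    k,L,S,_=cv2.connectedComponentsWithStats(b.astype(np.uint8))
    for i in range(1,k):
        if S[i,4]>100: print(*rect(W[L==i]))
    m=(abs(W[...,0]-.46)<.03)&(abs(W[...,1]-.266)<.025)&(W[...,2]>.139)&(W[...,2]<.16)
    print(*rect(W[m]) if m.sum()>5 else '')
```

```text
[0.4485448  0.1420634  0.21947357] 0.050986758471313155 6.779191291308923
[ 505.8 -320.2] [76.5 45.8] 85.7 22.2
[ 407.  -314.5] [76.8 44.9] 84.7 22.1

[ 410.6 -314.6] [76.2 51.3] 84.8 21.5
[ 510.4 -320.1] [77.2 50.1] 86.3 21.2
[462.2 266.7] [16.6 16.7] -78.5 143.9
```

View pics/a4c.png

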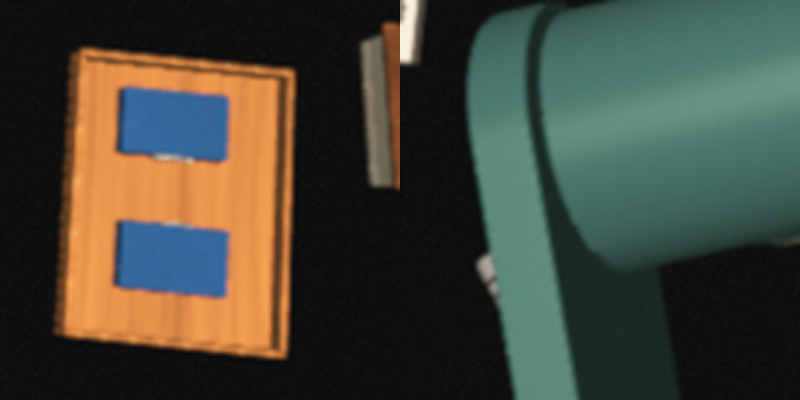

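Both cases lie flat, side by side in the tray. On to the pin.

Emit:
move_arm(rows=[[0.07, 0.8, 0, 0, 0, 0.006, 55], [0.07, 0.8, 0, 0, 0, 0.006, 55], [0, 0.06, -0.3, 0, 0, 0, 55], [0, 0, -0.4, 0, 0, 0, 55], [0, 0, -0.4, 0, 0, 0, 55], [0, 0, -0.2, 0, 0, 0, 55], [0, 0, -0.07, 0, 0, 0, 55], [0, 0, 0, 0, 0, 0, 55]])

```text
time: 9.15
position: [0.4598, 0.2632, 0.1177]
ee_rot: [[-0.15, 0.989, 0.001], [0.989, 0.15, 0.0], [0.0, 0.001, -1.0]]
ft_force: [-1.0, 0.2, 0.4]
gripper_width: 0.0467
gripper_force: 0.0
```

Emit:
move_arm(rows=[[0, 0.02, 0, 0, 0, 0, 55], [0, 0, 0, 0, 0, 0, 10], [0, 0, 0, 0, 0, 0, 10], [0, 0, 0, 0, 0, 0, 10], [0, 0, 0, 0, 0, 0, 10], [0, 0, 0, 0, 0, 0, 10], [0, 0, 0, 0, 0, 0, 10]], newtons=70)

```text
time: 10.02
position: [0.4596, 0.2652, 0.1176]
ee_rot: [[-0.151, 0.989, 0.001], [0.989, 0.151, 0.0], [0.0, 0.001, -1.0]]
ft_force: [-0.5, 0.2, 5.9]
gripper_width: 0.0167
gripper_force: 68.1
```

Emit:
move_arm(rows=[[0, 0, 0.2, 0, 0, 0, 10], [0, 0, 0.5, 0, 0, 0, 10], [0, 0, 0.6, 0, 0, 0, 10], [0, 0, 0.5, 0, 0, 0, 10], [0, 0, 0, 0, 0, 0, 10]])

```text
time: 10.65
position: [0.4601, 0.2653, 0.256]
ee_rot: [[-0.15, 0.989, 0.005], [0.989, 0.15, 0.002], [0.002, 0.005, -1.0]]
ft_force: [0.5, 0.5, -2.2]
gripper_width: 0.0163
gripper_force: 68.4
```

Emit:
move_arm(rows=[[0.5, -0.46, 0, 0, 0, 0, 10], [0.5, -0.46, 0, 0, 0, 0, 10], [0.5, -0.46, 0, 0, 0, 0, 10], [0.4, -0.36, 0, 0, 0, 0, 10], [0.13, -0.12, -0.3, 0, 0, 0, 10], [0, 0, 0, 0, 0, 0, 10], [0, 0, 0, 0, 0, 0, 10]])

```text
time: 11.52
position: [0.6109, 0.1263, 0.2295]
ee_rot: [[-0.151, 0.989, -0.001], [0.989, 0.151, 0.0], [0.0, -0.001, -1.0]]
ft_force: [-0.4, 0.1, -0.9]
gripper_width: 0.0165
gripper_force: 68.5
```

Run:
```python
from m import *
s=state(); print(s['position'],s['gripper_width'],s['ee_rot'].round(4).tolist())
c=cap('scene','a5.png'); t=cap('top','t5.png')
cv2.imwrite('pics/a5c.png',cv2.resize(c['img'][190:290,340:460],(720,600),interpolation=cv2.INTER_CUBIC)[:,:,::-1])
W=cloud(c); p=s['position']
m=(abs(W[...,0]-p[0])<.025)&(abs(W[...,1]-p[1])<.025)&(W[...,2]>.106)&(W[...,2]<.3)
for lo in range(105,200,6):
    v,u=np.where(m&(W[...,2]*1000>=lo)&(W[...,2]*1000<lo+6))
    if len(u): print(lo,len(u),u.min(),u.max(),round(v.mean(),1),W[v,u].mean(0).round(4))
```

```text
[0.6108868  0.12634826 0.22946857] 0.01650858537108848 [[-0.1512, 0.9885, -0.0007], [0.9885, 0.1512, 0.0002], [0.0003, -0.0007, -1.0]]
123 6 389 391 255.2 [0.6143 0.1266 0.1271]
129 7 389 392 253.3 [0.6137 0.127  0.1318]
135 9 389 392 251.3 [0.6139 0.1273 0.1376]
141 8 390 393 249.4 [0.6148 0.1283 0.1439]
147 11 390 393 246.9 [0.6141 0.1277 0.1502]
153 6 390 393 244.7 [0.6139 0.1269 0.1563]
159 8 390 393 242.6 [0.6142 0.1263 0.1623]
165 10 390 394 240.7 [0.6143 0.1279 0.1675]
171 10 391 394 238.2 [0.6143 0.1282 0.1742]
177 8 391 394 236.0 [0.6148 0.1275 0.1806]
183 10 391 394 233.8 [0.6142 0.1272 0.186 ]
195 32 387 399 230.0 [0.6176 0.1261 0.1992]
```

View pics/a5c.png

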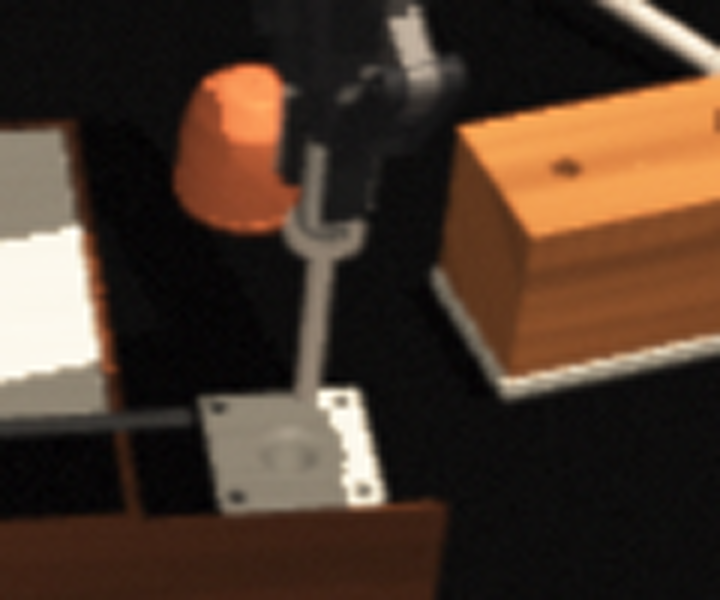

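Run:
```python
from m import *
c=load('a5'); p=state()['position']; W=cloud(c)
def proj(X):
    q=np.linalg.inv(c['T'])@np.r_[X,1]; q=c['K']@q[:3]; return (q[:2]/q[2]).round(2)
for z in (.122,.1271,.1437,.1623,.186): print(z,proj([p[0],p[1],z]))
print('x+4mm',proj([p[0]+.004,p[1],.1437]),'plate',proj([.614,.1242,.1]))
m=(abs(W[...,0]-.614)<.03)&(abs(W[...,1]-.124)<.03)&(abs(W[...,2]-.1)<.01)
print(np.nanmean(W[m],0), m.sum())
i=c['img'].astype(int)
for v in range(242,260,2): print(v,i[v,384:398].sum(1)//3)
```

```text
0.122 [389.42 255.88]
0.1271 [389.6  254.12]
0.1437 [390.19 248.29]
0.1623 [390.88 241.6 ]
0.186 [391.77 232.82]
x+4mm [390.61 249.63] plate [387.89 264.41]
[0.61628263 0.12327498 0.09979171] 596
242 [ 13  12  13  12  13  21  65 107 125 119  72  27  12  11]
244 [ 11  12  12  13  12  26  84 117 129 120  69  23  13  12]
246 [ 12   7  12  13  12  34  93 122 127 116  63  18  13  11]
248 [  5   6  10  13  12  36  97 124 126  96  46  17  13  11]
250 [  6   3   6   9  16  50 105 127 123  83  34  14  11  10]
252 [  9   8   7   3  15  65 111 127 120  69  26  13  13  12]
254 [ 17  18  17  17  31  89 121 129 124 103  91  88  78  76]
256 [121 123 122 122 120 114 123 134 151 231 242 203 145 151]
258 [134 133 133 133 132 133 133 133 137 159 179 230 240 241]
```

Emit:
move_arm(rows=[[0.043, -0.058, 0, 0, 0, 0, 10], [0, 0, -0.1, 0, 0, 0, 10], [0, 0, -0.1, 0, 0, 0, 10], [0, 0, -0.1, 0, 0, 0, 10], [0, 0, -0.06, 0, 0, 0, 10], [0, 0, -0.06, 0, 0, 0, 10], [0, 0, 0, 0, 0, 0, 10]])

```text
time: 12.5
position: [0.6148, 0.1211, 0.1977]
ee_rot: [[-0.15, 0.989, -0.0], [0.989, 0.15, -0.0], [0.0, -0.001, -1.0]]
ft_force: [1.1, 0.3, -0.9]
gripper_width: 0.0164
gripper_force: 68.5
```

The tip is about 10 mm inside the hole with no contact force. Continuing down.

Emit:
move_arm(rows=[[0, 0, -0.07, 0, 0, 0, 10], [0, 0, -0.07, 0, 0, 0, 10], [0, 0, -0.05, 0, 0, 0, 10], [0, 0, -0.04, 0, 0, 0, 10], [0, 0, 0, 0, 0, 0, 10]])

```text
time: 13.12
position: [0.6148, 0.1212, 0.1805]
ee_rot: [[-0.15, 0.989, -0.0], [0.989, 0.15, -0.0], [0.0, -0.0, -1.0]]
ft_force: [0.6, 0.1, -0.5]
gripper_width: 0.016
gripper_force: 68.5
```

Emit:
move_arm(rows=[[0, 0, -0.04, 0, 0, 0, 10], [0, 0, -0.04, 0, 0, 0, 10], [0, 0, -0.04, 0, 0, 0, 10], [0, 0, -0.02, 0, 0, 0, 10], [0, 0, 0, 0, 0, 0, 10], [0, 0, 0, 0, 0, 0, 10]])

```text
time: 13.88
position: [0.615, 0.1212, 0.1705]
ee_rot: [[-0.15, 0.989, 0.0], [0.989, 0.15, 0.0], [0.0, 0.0, -1.0]]
ft_force: [2.0, -0.8, 3.3]
gripper_width: 0.0166
gripper_force: 69.0
```

Emit:
move_arm(rows=[[0, 0, -0.02, 0, 0, 0, 10], [0, 0, -0.02, 0, 0, 0, 10], [0, 0, 0, 0, 0, 0, 10], [0, 0, 0, 0, 0, 0, 10]])

```text
time: 14.38
position: [0.615, 0.1211, 0.1674]
ee_rot: [[-0.15, 0.989, 0.0], [0.989, 0.15, 0.0], [0.0, 0.0, -1.0]]
ft_force: [1.0, 0.2, 5.6]
gripper_width: 0.0168
gripper_force: 69.5
```

```bash
cat > flap.py <<'E'
from m import *
import sys
s=state(); print(s['position'],s['ft_force'])
c=cap('scene',sys.argv[1]+'.png'); W=cloud(c); m=(W[...,0]>.38)&(W[...,0]<.62)&(W[...,1]>-.1)&(W[...,1]<.04)&(W[...,2]>.08)&(W[...,2]<.23)&(c['img'].min(2)>90)
P=W[m]; 
for _ in range(4):
    q,*_r=np.linalg.lstsq(np.c_[P[:,:2],np.ones(len(P))],P[:,2],rcond=None); e=abs(np.c_[P[:,:2],np.ones(len(P))]@q-P[:,2]); P=P[e<max(.004,np.median(e)*2)]
print(len(P),'flap angle',np.arctan(np.hypot(q[0],q[1])),np.percentile(P[:,2],98))
E
python3 flap.py a6
```

```text
[0.61497559 0.12114714 0.16740252] [0.95262117 0.22185468 5.62121595]
4383 flap angle 0.6583051723574804 0.19942526938327163
```

Flap angle is 0.658. I'll press a little further to seat it on the stop.

Emit:
move_arm(rows=[[0, 0, -0.015, 0, 0, 0, 10], [0, 0, 0, 0, 0, 0, 10], [0, 0, 0, 0, 0, 0, 10]])

```text
time: 14.8
position: [0.6151, 0.1212, 0.1671]
ee_rot: [[-0.15, 0.989, 0.001], [0.989, 0.15, 0.0], [0.0, 0.001, -1.0]]
ft_force: [-0.4, -0.4, 11.5]
gripper_width: 0.0167
gripper_force: 69.9
```

```bash
python3 flap.py a7
```

```text
[0.61511513 0.12118972 0.16710706] [-0.39365201 -0.39753473 11.46145302]
4418 flap angle 0.6653685834499311 0.20039936570531047
```

The button is at its stop: 11.5 N and a flap angle of about 0.665. One last look before I hand in.

View pics/a7.png

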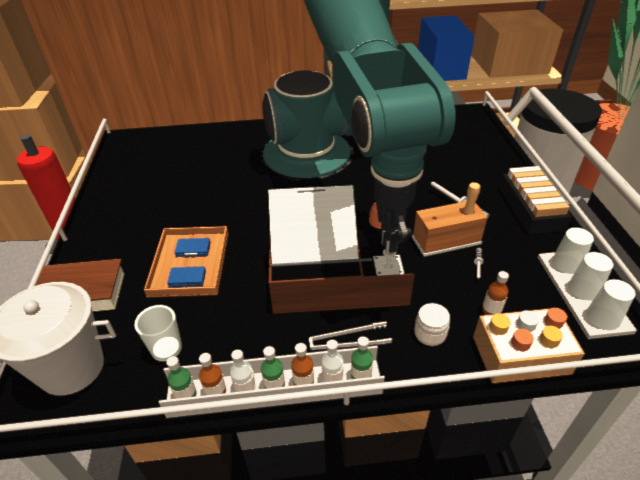

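The flap is open around (313,222), both cases are in the tray at about (190,262), and the bystanders still stand in place.

```bash
python3 -c "
from workcell import *
print(finish_job())"
```

```text
the job is handed in; nothing more can be done
None
```

I handed the job in with the mint case flat in the tray beside the spare and the pin still gripped, holding the button at its stop (about 11.5 N) so the flap stays open at about 0.66 rad; the two loose pins that were not part of the job toppled early on, seemingly on their own, and lie on the trolley top.

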